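# Tighten a pressure vessel's closure screw with a click wrench

## Task

Take the click-handle wrench from its cradle, lower its ring gently over the hexagonal closure screw in the middle of the steel pressure vessel's cover until it lies right down on the cover, and tighten the screw clockwise (seen from above) until the handle clicks, that is, gives way at its joint. Stop as soon as it clicks and do not haul the handle on to its stop; then let the handle straighten and leave the wrench lying on the screw, with the other things on the bench left alone.

Things in the scene. Friction and masses are not known exactly. Their poses are not given: they have to be found in the camera images.
- grip (a point): Middle of the loose wrench's black rubber grip, half-way up: where to hold it. The grip is a level bar 22 mm wide, 22 mm high, 132 mm long (58 mm from this point towards the ring, 74 mm the other way) along this frame's x; x points from grip to ring, z up. The wrench is 250 mm long, 0.3 to 0.45 kg; its mass centre is about 90 mm from here towards the ring. Its whole underside is one plane, 11 mm below this point
- ring (a point): Centre of the wrench's steel ring head, half-way up: ring 12 mm high, 48 mm across outside, with a hexagonal through hole 33.6 mm across flats, two flats square to this frame's x. While the wrench is straight this point lies 148 mm from grip along its +x and 5 mm lower, with the same axes. On the screw the ring has 0.1 rad of play either way
- pivot (a point): The wrench's breakaway joint, an upright hinge 30 mm from the ring's centre towards the grip, held straight by a spring. Above about 0.9 N m here (some 8 N sideways at grip) the handle gives way, swinging clockwise about this hinge, not the screw; resistance falls, to half at 0.25 rad of bend; stop at 0.42. Tripped at 0.10 rad; over 0.32 rad is too far. Let back, it straightens
- cradle: Low grey cradle, fixed; the wrench lies level in it at the start, underside 36 mm above the bench, and lifts straight up. Two forks with cheeks 12 mm high carry it, one under the steel shaft and one 60 mm from grip towards the grip's end; fingers have free room within 45 mm of grip. Origin: on the bench below the ring; x as the wrench
- screw_top (a point): Top centre of the vessel's closure screw: steel hexagon 32 mm across flats for 9 mm, then a six-sided taper, 10 mm high, to 22 mm across at this point, 19 mm above the cover. z up; x is square to a pair of flats (the hexagon repeats every 60 degrees) and turns with the screw. With the ring fully down ring is 13 mm below this point
- screw_flat (a point): Middle of one flat of the screw's hexagon, 16 mm from its axis, 12 mm below screw_top; turns with the screw. The screw tightens clockwise seen from above, with 0.12 N m of friction, through an unknown 0.3 to 0.75 rad until it is tight against a hard stop; it stays where it is left
- cover: Flat cover of the pressure vessel, a steel disc 160 mm across centred on the screw, its top 90 mm above the bench, with only flush bolts beside the screw; vessel and cover are fixed to the bench. The wrench can lie flat on it. Origin on the screw's axis at bench height
- wrench: The loose wrench's handle; its origin is on the ring's axis at the underside, 148 mm from grip along x; axes as grip
- amber: Bystander, to be left alone; origin at the centre of its underside: amber glass bottle, 60 mm across, 150 mm tall
- jar: Bystander, to be left alone; origin at the centre of its underside: white jar with blue cap, 70 mm across, 90 mm tall
- beaker: Bystander, to be left alone; origin at the centre of its underside: glass beaker, 76 mm across, 100 mm tall
- flask: Bystander, to be left alone; origin at the centre of its underside: small glass flask with a long neck, 68 mm across, 135 mm tall
- tipbox: Bystander, to be left alone; origin at the centre of its underside: pipette tip box, 120 x 80 mm, 65 mm tall
- gasket: Bystander, to be left alone; origin at the centre of its underside: white gasket ring lying flat, 90 mm across, 6 mm thick
- cap: Bystander, to be left alone; origin at the centre of its underside: white screw cap, 34 mm across, 20 mm tall
Things that resemble listed ones, but are neither listed nor needed, are in the scene too. What is shaped like the wrench but orange is not meant.

How it is judged:
On the way, in this order (a step that is already met when the one before it is completed fails the run):
1. the wrench's ring is down over the screw's hexagon (horizontal distance between ring and screw_top below 0.005 m and z of ring in the frame of screw_top between -0.02 and -0.009 m), for 0.2 s.
2. with the ring still on the screw, the handle clicks: it gives way by more than 0.10 rad (all of step 1 and angle between the x axis of ring and the x axis of grip, either way round above 0.1 rad and distance of screw_flat from where it was at the start of the episode above 0.003 m), for 0.05 s.
At the end, for the whole second after the job is handed in: The wrench lies at rest on the screw: ring centre within 5 mm of the screw's axis and 9 to 20 mm below the screw's top, level within 0.12 rad, its handle straight again within 0.07 rad; the screw has been turned on by at least about 0.19 rad (its flat has moved more than 3 mm); the robot is clear (all of step 1 and angle between the x axis of ring and the x axis of grip, either way round below 0.07 rad and angle between ring's own z axis and vertical below 0.12 rad and distance of screw_flat from where it was at the start of the episode above 0.003 m and linear speed of wrench below 0.02 m/s); the robot touches nothing.
It fails at once if the handle is hauled on past the click: bent by more than 0.32 rad (angle between the x axis of ring and the x axis of grip, either way round above 0.32 rad).
It fails at once if the wrench is pressed or dropped hard on the cover (over 40 N) (contact force between wrench and cover above 40 N).
It fails at once if the robot strikes the cover (over 15 N) (contact force between any of the fingers, the arm and cover above 15 N).
It fails at once if a bystander is moved more than 30 mm or tipped over (distance of any of amber, jar, beaker, flask, tipbox, gasket, cap from where it was at the start of the episode above 0.03 m or angle between any of amber, jar, beaker, flask, tipbox, gasket, cap's own z axis and vertical above 0.5 rad).
It also fails if it takes over 70 s, if anything falls off the work surface, if the arm or the gripper's body presses on something with over 40 N, if the wrist force passes 120 N, or if a joint passes its speed limit or range.

## Robot

A 6-joint arm with a two-finger parallel gripper is mounted at the origin on the work surface. World frame = base frame: x ahead of the robot, y to its left, z up, the work surface at z = 0. Lengths are in m, angles in rad, forces in N, time in s.
With the tool pointing down it reaches from about 0.375 to 0.975 m from the base axis. Payload 3.8 kg.
Tool frame: the origin (TCP) lies on the centre line of the jaws, within the pads' length; the fingertips stand 17 mm ahead of it and the grasp point (between the pads) lies 2 mm behind it (bot.tip_extent is the distance from the TCP to the fingertips, in m); z points along the fingers, y is the line along which they close (so a half turn about z gives the same grasp; the last joint's range is limited). The gripper opens to 85 mm and grips with 20 to 120 N. Pads are 22 mm wide; open, the fingers measure 114 mm over their backs; the gripper's body (76 mm by 85 mm) begins 54 mm behind the grasp point. The pads swing forward as they close: fully open they stand 13 mm farther back than shut.
Start: joints at [-1.2, 0.264, 1.604, -0, 1.274, -0.037], TCP at [0.268, -0.62, 0.248] pointing down, gripper open.
Joint ranges: [-2.63, 2.63], [-0.94, 2.18], [0.31, 2.57], [-1.31, 4.45], [0, 2.66], [-2.55, 2.55]. Speed limits (rad/s): [2.57, 2.57, 3.14, 3.14, 3.14, 3.14].

## Interface

Orientations are given as a rotation vector (axis times angle).
In Python, from workcell import readout, read_camera, finish_job, bot gives the robot as it stands.
- The arm moves only by the tool jog_arm, never from a script. Its argument "deltas" is one flat list of numbers, 7 for each row, row after row: the shift along the tool's x, y, z in m, then the turn, a rotation vector about the tool's x, y, z in degrees, then the gripper command: -1 is shut, 1 is fully open, values between are in proportion. A call has 1 to 8 rows; each row is the pose to reach, as a shift and turn from the pose commanded when the call began, along the tool's axes at that moment; what a row does not reach only later rows make up. A row lasts 1/10 s, in which the tool goes at most 50 mm and 8.59 degrees, less where a joint would pass 70% of its speed; a pose out of reach is approached as far as the arm can. A call with a gripper value outside its range is refused whole. The fingers move at their own pace and stop on an object; "squeeze" is the grip in N (left out, the last holds). Time passes only in rows, so rows that repeat a pose let the fingers close. It gives the time, the measured TCP pose, the force, the opening and the grip force at its end, in the units of the state.
- readout.read_state(): the state, without advancing time (a new reading comes with each control period).
- read_camera(name): name is "side" or "top" or "wrist"; returns a dict with "color" (420x560x3 uint8, blue, green, red), "fx", "fy", "cx", "cy" (pixels), "dist" ([k1, k2, p1, p2, k3] as OpenCV has them; the pictures are not rectified), "origin" and "attitude" of the camera in the world. Camera axes: x right, y down, z forward; pixel columns grow to the right and rows downward; lengths in m; the calibration is good to about 2 mm. A picture is of the moment at which its call begins. There is no depth.
- finish_job(): hands the job in; it is judged then, once.
The state is a dict: "time": time; "q": joint angles; "joint_vel": joint speeds; "joint_torque": joint torques, N m; "tool_pos": TCP position; "tcp_rot": TCP orientation; "wrist_force": force on the tool from outside, world axes, zero at the start; "torque": the same for the moment, N m; "width": opening from 0.0 (shut) to 1.0 (fully open); "grip_force": force on a finger pad.
Only numpy, scipy, OpenCV 4.12 (cv2) and the standard library are available. Lean on these libraries where they do the work, as an engineer would, in place of code of your own. Each camera call takes 0.05 s, during which the arm holds its last target. There are 200 camera calls.

## Working session

There is one attempt and no reset: what is moved stays moved. The work goes in short steps, Python scripts to look and compute and a tool call to move; the robot and the scene stay as the last step left them, time stands still between calls to the robot, and variables do not carry over. Pictures are saved under pics/ and viewed, at most 10 in all, crops included, and the job is handed in when it is done.

Besides the shell and the picture viewer there is one more tool, called as a command line: name --argument value ..., lists and objects as JSON in quotes. jog_arm: Moves the arm, as the interface text tells. Its arguments: {"type":"object","properties":{"deltas":{"type":"array"},"squeeze":{"type":"number"}},"required":["deltas"]}

```bash
mkdir -p pics
cat > h.py <<'E'
import numpy as np, cv2
from scipy.spatial.transform import Rotation as R
from workcell import readout, read_camera, finish_job, bot
def cal(c):
    K=np.array([[c["fx"],0,c["cx"]],[0,c["fy"],c["cy"]],[0,0,1.]])
    A=np.array(c["attitude"],float)
    M=A if A.shape==(3,3) else (R.from_rotvec(A).as_matrix() if A.size==3 else R.from_quat(A).as_matrix())
    return K,np.array(c["dist"],float),M,np.array(c["origin"],float)
def px2w(c,uv,z):
    K,d,M,o=cal(c)
    p=cv2.undistortPoints(np.array(uv,float).reshape(-1,1,2),K,d).reshape(-1,2)
    r=np.c_[p,np.ones(len(p))]@M.T
    return o+r*((z-o[2])/r[:,2])[:,None]
def w2px(c,P):
    K,d,M,o=cal(c)
    rv=cv2.Rodrigues(M.T)[0]
    return cv2.projectPoints(np.array(P,float).reshape(-1,1,3),rv,-M.T@o,K,d)[0].reshape(-1,2)
def crop(c,x0,y0,x1,y1,f,name):
    cv2.imwrite("pics/"+name,cv2.resize(c["color"][y0:y1,x0:x1],None,fx=f,fy=f,interpolation=cv2.INTER_CUBIC))
E
python3 - <<'E'
from h import *
import pickle
a=read_camera("top");b=read_camera("side");pickle.dump((a,b),open("ab.pkl","wb"))
cv2.imwrite("pics/top.png",a["color"]);cv2.imwrite("pics/side.png",b["color"])
for c in(a,b):print(c["origin"],c["attitude"],c["fx"],c["dist"])
print(readout.read_state())
E
```

```text
[0.31701458 0.01910677 1.06364617] [-2.09702491  2.13300665 -0.16682547] 396.54161209140256 [-0.11404065  0.          0.          0.          0.        ]
[0.2925438  1.03692592 0.89993603] [-0.25591859  2.75849243 -1.34916027] 422.3103068126855 [-0.11307141  0.          0.          0.          0.        ]
{'time': 0.1, 'q': array([-1.19990108e+00,  2.64708777e-01,  1.60521671e+00, -3.85224130e-06,
        1.27369243e+00, -3.68873320e-02]), 'joint_vel': array([ 0.00081292, -0.00139522, -0.0030031 , -0.00092919,  0.00060409,
       -0.00032974]), 'joint_torque': array([ 3.64641983e-04, -5.16705251e+01, -3.68590593e+01, -5.61398190e-05,
        6.28054302e-03,  3.64888160e-05]), 'tool_pos': array([ 0.26747104, -0.61907884,  0.24707681]), 'tcp_rot': array([-3.07456243e+00, -6.35711996e-01,  5.34184342e-04]), 'wrist_force': array([-0.33492119, -0.05388164, -0.6491554 ]), 'torque': array([-0.00155887, -0.02366882,  0.01877398]), 'grip_force': 0.0, 'width': 1.0039134381827108}
```

View pics/top.png

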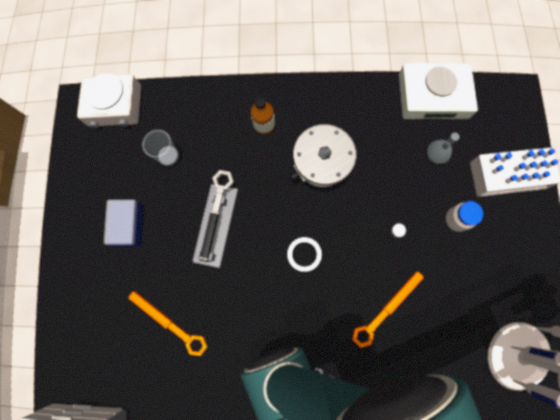

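View pics/side.png

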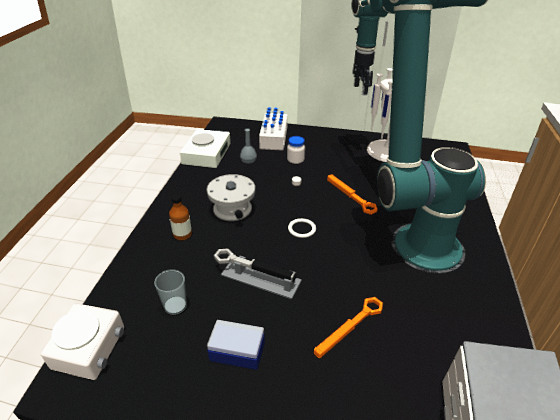

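Candidates in the top view: the steel wrench with a black grip in the grey cradle (ring at 223,180, grip at about 208,238), and two orange ones at (170,322) and (388,310). The steel one fits, since orange is excluded and it lies in the cradle. The vessel's screw is at (325,153). I'll confirm both in one crop.

Run:
```python
from h import *
import pickle
a,b=pickle.load(open("ab.pkl","rb"))
f=5
w=cv2.resize(a["color"][165:275,185:245],None,fx=f,fy=f,interpolation=cv2.INTER_CUBIC)
v=cv2.resize(a["color"][115:195,285:365],None,fx=f,fy=f,interpolation=cv2.INTER_CUBIC)
out=np.zeros((550,720,3),np.uint8);out[:550,:300]=w;out[:400,310:710]=v
cv2.imwrite("pics/c1.png",out)
```

```text
(no output)
```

View pics/c1.png

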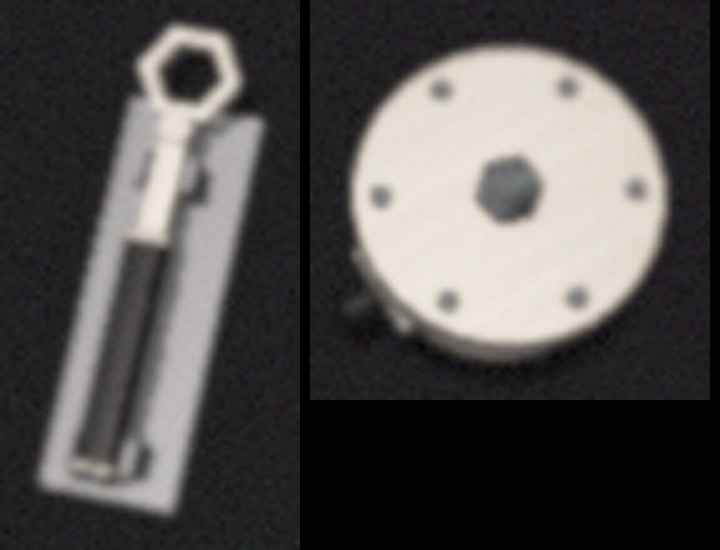

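Run:
```python
from h import *
import pickle
a,b=pickle.load(open("ab.pkl","rb"))
q=lambda x,y,ox,oy:((x+.5)/5-.5+ox,(y+.5)/5-.5+oy)
r=px2w(a,[q(190,73,185,165)],.048)[0];e=px2w(a,[q(92,470,185,165)],.05)[0];s1=px2w(a,[q(150,243,185,165)],.058)[0]
print("ring",r,"end",e,"len",np.linalg.norm(r-e)," gripstart",s1)
x=r-e;print("ang",np.degrees(np.arctan2(x[1],x[0])))
th=np.arctan2(x[1],x[0]);print("grip est",r[:2]-.148*np.array([np.cos(th),np.sin(th)]))
print("screw",px2w(a,[q(509,189,310-25-310+310+0,115)],.1) if 0 else px2w(a,[((199+.5)/5-.5+285,(189+.5)/5-.5+115)],.100))
# bolts
B=[(441,90),(567,88),(636,189),(577,298),(448,301),(380,196)]
P=px2w(a,[((x-310+.5)/5-.5+285,(y+.5)/5-.5+115) for x,y in B],.09);print(P,P.mean(0))
# hex corners on screw
H=[(512,155),(541,171),(536,207),(507,222),(477,206),(480,170)]
P=px2w(a,[((x-310+.5)/5-.5+285,(y+.5)/5-.5+115) for x,y in H],.099);c=P.mean(0);d=P-c
print("hex",c,np.degrees(np.arctan2(d[:,1],d[:,0])),np.linalg.norm(d[:,:2],axis=1))
for n,uv,z in [("amber",(262,108),.15),("gasket",(305,254),.003),("cap",(399,230),.02),("flask",(440,152),.03),("beaker",(158,143),.1)]:print(n,px2w(a,[uv],z)[0])
```

```text
ring [0.60810986 0.20658219 0.048     ] end [0.39690844 0.25445569 0.05      ] len 0.21656849157541455  gripstart [0.51401514 0.22436349 0.058     ]
ang -12.77154587919796
grip est [0.46377149 0.23929969]
screw [[ 0.65827985 -0.06280312  0.1       ]]
[[ 0.71701962 -0.03021285  0.09      ]
 [ 0.71680964 -0.09597906  0.09      ]
 [ 0.66060029 -0.12918286  0.09      ]
 [ 0.60272536 -0.09620071  0.09      ]
 [ 0.60243236 -0.03045657  0.09      ]
 [ 0.65942811  0.00291343  0.09      ]] [ 0.6598359  -0.06318644  0.09      ]
hex [ 0.65894734 -0.06282     0.099     ] [  -7.2060344   -61.62895362 -127.24648841  174.94344791  118.80677189
   54.58993969] [0.01817312 0.01909435 0.01693125 0.01804824 0.01891102 0.01766434]
amber [0.76110023 0.09238419 0.15      ]
gasket [ 0.40886303 -0.00964364  0.003     ]
cap [ 0.46621605 -0.26147064  0.02      ]
flask [ 0.67978985 -0.3895168   0.03      ]
beaker [0.69658509 0.37065123 0.1       ]
```

```bash
cat >> h.py <<'E'
def go(p,yaw):
    s=readout.read_state();R0=R.from_rotvec(s["tcp_rot"])
    y=np.radians(yaw);T=R.from_matrix(np.c_[[np.cos(y),np.sin(y),0],[np.sin(y),-np.cos(y),0],[0,0,-1]])
    d=R0.inv().apply(np.array(p)-s["tool_pos"]);rv=(R0.inv()*T).as_rotvec(degrees=True)
    print("t",round(s["time"],2),"d",d.round(4),"rot",rv.round(2),"F",np.round(s["wrist_force"],1),"M",np.round(s["torque"],2),"w",round(s["width"],3),"g",s["grip_force"])
E
python3 -c "
from h import *
go((.488,.234,.25),-12.8)"
```

```text
t 0.1 d [ 0.5408 -0.6957 -0.0015] rot [-1.100e-01  3.000e-02  3.616e+01] F [-0.3 -0.1 -0.6] M [-0.   -0.02  0.02] w 1.004 g 0.0
```

jog_arm --deltas '[0.54,-0.696,0,0,0,36,1,0.54,-0.696,0,0,0,36,1,0.54,-0.696,0,0,0,36,1,0.54,-0.696,0,0,0,36,1,0.54,-0.696,0,0,0,36,1,0.54,-0.696,0,0,0,36,1,0.54,-0.696,0,0,0,36,1,0.54,-0.696,0,0,0,36,1]'

```text
time: 0.9
tool_pos: [0.3672, -0.2302, 0.2479]
tcp_rot: [-3.122, 0.347, 0.0]
wrist_force: [1.4, 0.1, 0.8]
width: 1.0
grip_force: 0.0
```

```bash
python3 -c "
from h import *
go((.488,.234,.25),-12.8)"
```

```text
t 0.9 d [ 0.016  -0.4794 -0.0019] rot [-0.02  0.01  0.12] F [1.4 0.1 0.8] M [-0.01 -0.01 -0.01] w 1.0 g 0.0
```

jog_arm --deltas '[0.016,-0.479,0,0,0,0,1,0.016,-0.479,0,0,0,0,1,0.016,-0.479,0,0,0,0,1,0.016,-0.479,0,0,0,0,1,0.016,-0.479,0,0,0,0,1,0.016,-0.479,0,0,0,0,1,0.016,-0.479,0,0,0,0,1,0.016,-0.479,0,0,0,0,1]'

```text
time: 1.7
tool_pos: [0.4677, 0.157, 0.248]
tcp_rot: [3.122, -0.345, -0.0]
wrist_force: [0.8, -1.4, 0.7]
width: 1.001
grip_force: 0.0
```

jog_arm --deltas '[0.002,-0.08,0,0,0,0,1,0.002,-0.08,0,0,0,0,1,0.002,-0.08,0,0,0,0,1]'

```text
time: 2.0
tool_pos: [0.4876, 0.236, 0.2476]
tcp_rot: [-3.122, 0.339, 0.001]
wrist_force: [0.4, -0.2, -0.1]
width: 1.001
grip_force: 0.0
```

```bash
python3 -c "
from h import *
import pickle
go((.488,.234,.25),-12.8)
c=read_camera('wrist');pickle.dump(c,open('w1.pkl','wb'));cv2.imwrite('pics/w1.png',c['color'])
print(c['origin'],cal(c)[2])
print(w2px(c,[[.608,.2066,.048],[.464,.239,.058],[.397,.2545,.058]]))"
```

```text
t 2.0 d [ 0.0009  0.0019 -0.0024] rot [-0.04  0.04  0.4 ] F [ 0.4 -0.2 -0.1] M [-0.07 -0.05 -0.02] w 1.001 g 0.0
[0.55919475 0.21941531 0.37416093] [[-2.13894162e-01 -9.35979488e-01 -2.79627764e-01]
 [-9.76856790e-01  2.05035549e-01  6.09199034e-02]
 [ 3.13852031e-04  2.86186692e-01 -9.58173825e-01]]
[[281.48994886  51.94492689]
 [280.47766212 206.78711712]
 [279.66175722 267.6678011 ]]
```

View pics/w1.png

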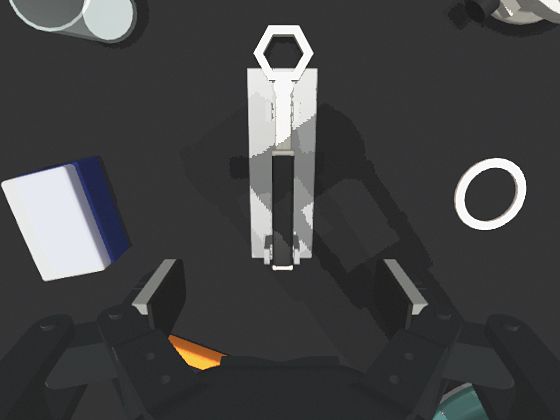

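The wrist view shows the steel wrench upright in the image: ring centre at about (283.5,52), black grip running from (283,151) to (283,266).

```bash
python3 -c "
from h import *
import pickle
c=pickle.load(open('w1.pkl','rb'))
r=px2w(c,[(283.5,52)],.048)[0];s=px2w(c,[(283,151),(283,266)],.058)
print(r,s);x=(r-s[1])[:2];th=np.arctan2(x[1],x[0]);print(np.degrees(th),np.linalg.norm(x))
u=np.array([np.cos(th),np.sin(th)]);print('grip from ring',r[:2]-.148*u,'from start',s[0][:2]-.058*u,'from end',s[1][:2]+.074*u)
"
```

```text
[0.60755392 0.20478306 0.048     ] [[0.51869078 0.22457898 0.058     ]
 [0.39818565 0.25055824 0.058     ]]
-12.33278284387575 0.21431388531774684
grip from ring [0.46296924 0.23639429] from start [0.46202922 0.23696716] from end [0.47047799 0.23475262]
```

```bash
python3 -c "
from h import *
go((.4825,.2325,.046),-12.4)"
```

```text
t 2.05 d [-0.0039  0.0023  0.2015] rot [ 0.06  0.07 -0.05] F [-0.6 -0.7  0.2] M [-0.02  0.02 -0.03] w 0.999 g 0.0
```

jog_arm --deltas '[-0.004,0.0023,0.04,0,0,0,1,-0.004,0.0023,0.08,0,0,0,1,-0.004,0.0023,0.12,0,0,0,1,-0.004,0.0023,0.15,0,0,0,1,-0.004,0.0023,0.17,0,0,0,1,-0.004,0.0023,0.185,0,0,0,1,-0.004,0.0023,0.195,0,0,0,1,-0.004,0.0023,0.2015,0,0,0,1]'

```text
time: 2.85
tool_pos: [0.483, 0.2306, 0.0464]
tcp_rot: [3.122, -0.347, -0.0]
wrist_force: [0.1, 0.3, 0.7]
width: 1.002
grip_force: 0.0
```

jog_arm --deltas '[0,0,0,0,0,0,0,0,0,0,0,0,0,-0.4,0,0,0,0,0,0,-1,0,0,0,0,0,0,-1,0,0,0,0,0,0,-1,0,0,0,0,0,0,-1,0,0,0,0,0,0,-1,0,0,0,0,0,0,-1]' --squeeze 90

```text
time: 3.65
tool_pos: [0.484, 0.232, 0.048]
tcp_rot: [-3.121, 0.346, -0.003]
wrist_force: [-0.5, 2.7, 5.9]
width: 0.241
grip_force: 88.8
```

```bash
python3 -c "
from h import *
go((.4825,.2325,.046),-12.4)"
```

```text
t 3.65 d [-0.0016 -0.0001  0.002 ] rot [-0.11 -0.1  -0.24] F [-0.5  2.7  5.9] M [0.36 0.16 0.03] w 0.241 g 88.84851694107056
```

jog_arm --deltas '[0,0,-0.01,0,0,0,-1,0,0,-0.03,0,0,0,-1,0,0,-0.06,0,0,0,-1,0,0,-0.09,0,0,0,-1,0,0,-0.12,0,0,0,-1,0,0,-0.14,0,0,0,-1,0,0,-0.15,0,0,0,-1,0,0,-0.15,0,0,0,-1]'

```text
time: 4.45
tool_pos: [0.4831, 0.2311, 0.1973]
tcp_rot: [-3.122, 0.346, -0.001]
wrist_force: [0.6, 0.8, -3.9]
width: 0.24
grip_force: 90.2
```

```bash
python3 -c "
from h import *
y=np.radians(25.4)
go((.659-.128*np.cos(y),-.063-.128*np.sin(y),.2),25.4)"
```

```text
t 4.45 d [ 0.1352  0.3274 -0.0027] rot [-1.000e-02 -5.000e-02 -3.804e+01] F [ 0.6  0.8 -3.9] M [ 0.07  0.22 -0.04] w 0.24 g 90.2418851852417
```

jog_arm --deltas '[0.007,0.016,0,0,0,-2,-1,0.017,0.04,0,0,0,-5,-1,0.027,0.065,0,0,0,-8,-1,0.04,0.098,0,0,0,-12,-1,0.054,0.13,0,0,0,-15,-1,0.068,0.164,0,0,0,-19,-1,0.081,0.196,0,0,0,-23,-1,0.094,0.229,0,0,0,-27,-1]'

```text
time: 5.25
tool_pos: [0.5228, -0.0143, 0.194]
tcp_rot: [-3.116, -0.397, 0.008]
wrist_force: [0.8, 0.1, -4.2]
width: 0.242
grip_force: 90.1
```

```bash
python3 -c "
from h import *
y=np.radians(25.4)
go((.659-.128*np.cos(y),-.063-.128*np.sin(y),.18),25.4)"
```

```text
t 5.25 d [-0.006   0.1055  0.0139] rot [ -0.1    0.26 -10.86] F [ 0.8  0.1 -4.2] M [-0.05  0.26  0.03] w 0.242 g 90.12332439422607
```

jog_arm --deltas '[-0.001,0.03,0.002,0,0,-3,-1,-0.003,0.055,0.004,0,0,-5.5,-1,-0.005,0.08,0.008,0,0,-8,-1,-0.006,0.095,0.011,0,0,-10,-1,-0.006,0.103,0.014,0,0,-10.8,-1,-0.006,0.105,0.014,0,0,-10.8,-1,-0.006,0.105,0.014,0,0,-10.8,-1,-0.006,0.105,0.014,0,0,-10.8,-1]'

```text
time: 6.05
tool_pos: [0.5445, -0.1153, 0.1824]
tcp_rot: [-3.065, -0.685, 0.001]
wrist_force: [-0.1, 0.5, -3.7]
width: 0.239
grip_force: 90.2
```

```bash
python3 -c "
from h import *
import pickle
y=np.radians(25.4)
go((.659-.128*np.cos(y),-.063-.128*np.sin(y),.18),25.4)
print(readout.read_state()['tool_pos'])
c=read_camera('wrist');t=read_camera('top');pickle.dump((c,t),open('w2.pkl','wb'))
P=w2px(c,[[.659,-.063,.109]])[0];print(P)
T=w2px(t,[[.659,-.063,.109]])[0].astype(int);print(T)
out=np.zeros((420,800,3),np.uint8)
x0=int(np.clip(P[0]-50,0,460));y0=int(np.clip(P[1]-50,0,320));print(x0,y0,T-[30,30])
out[:400,:400]=cv2.resize(c['color'][y0:y0+100,x0:x0+100],None,fx=4,fy=4,interpolation=cv2.INTER_CUBIC)
a=t['color'][T[1]-30:T[1]+50,T[0]-40:T[0]+40]
out[:400,400:]=cv2.resize(a,None,fx=5,fy=5,interpolation=cv2.INTER_CUBIC)
cv2.imwrite('pics/w2.png',out)"
```

```text
t 6.05 d [-0.0022  0.0019  0.0024] rot [-0.04  0.03 -0.21] F [-0.1  0.5 -3.7] M [-0.12  0.2   0.03] w 0.239 g 90.17498016357422
[ 0.54454856 -0.11526097  0.18242636]
[279.8655224   10.12917454]
[324 150]
229 0 [294 120]
```

View pics/w2.png

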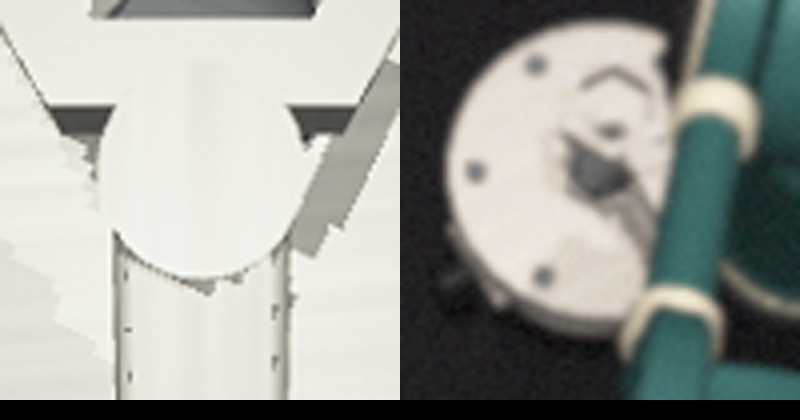

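The wrist view shows only the near part of the ring (inner near flat at u≈280.5, v≈4), and the screw is hidden. I'll step forward and sideways to see the screw beside the handle.

jog_arm --deltas '[0.02,0.01,0,0,0,0,-1,0.05,0.03,0,0,0,0,-1,0.08,0.045,0,0,0,0,-1,0.09,0.05,0,0,0,0,-1,0.09,0.05,0,0,0,0,-1,0.09,0.05,0,0,0,0,-1]'

```text
time: 6.75
tool_pos: [0.6466, -0.1225, 0.1823]
tcp_rot: [-3.065, -0.685, 0.003]
wrist_force: [-0.7, 0.9, -3.3]
width: 0.241
grip_force: 90.3
```

```bash
python3 -c "
from h import *
import pickle
c0,t0=pickle.load(open('w2.pkl','rb'))
y=np.radians(25.4);u=np.array([np.cos(y),np.sin(y)])
p=px2w(c0,[(229+206/4,17/4)],.1824)[0];d=p[:2]-[.5445,-.1153];print('L',d@u+.0168,'lat',d@[-u[1],u[0]])
c=read_camera('wrist');pickle.dump((c,readout.read_state()),open('w3.pkl','wb'));print(readout.read_state()['tool_pos'])
P=w2px(c,[[.659,-.063,.109]])[0];print(P)
x0=int(np.clip(P[0]-50,0,460));y0=int(np.clip(P[1]-50,0,320));print(x0,y0)
crop(c,x0,y0,x0+100,y0+100,6,'w3.png')"
```

```text
L 0.12518608076677198 lat -0.0018777604885894027
[ 0.64623633 -0.12257049  0.18233687]
[199.60620226 168.00287359]
149 118
```

View pics/w3.png

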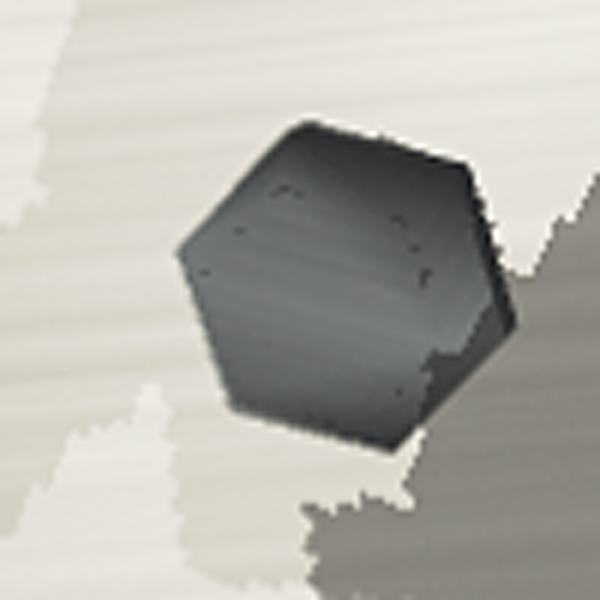

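Screw hexagon corners in the crop: (310,121), (468,163), (515,325), (392,452), (232,408), (180,252). That gives a clear outline to fit.

```bash
python3 -c "
from h import *
import pickle
from scipy.optimize import least_squares
c,s=pickle.load(open('w3.pkl','rb'))
m=(np.array([(310,121),(468,163),(515,325),(392,452),(232,408),(180,252)])+.5)/6-.5+[149,118]
ctr=m.mean(0);D=m-ctr
def f(p):
    a=p[2]+np.arange(6)*np.pi/3;Q=np.array([[p[0]+.018475*np.cos(t),p[1]+.018475*np.sin(t),z] for z in(.090,.099) for t in a])
    q=w2px(c,Q);return np.concatenate([q[np.argmax((q-ctr)@d)]-v for d,v in zip(D,m)])
for a0 in(-30,-20,-10,0,10,20):
    r=least_squares(f,[.659,-.063,np.radians(a0)],diff_step=1e-4,x_scale=[.01,.01,.1]);print(a0,r.x[:2].round(4),np.degrees(r.x[2])%60,'flat normal',(np.degrees(r.x[2])+30)%60,r.cost)
"
```

```text
-30 [ 0.6588 -0.0648] 39.624322594453915 flat normal 9.624322594453918 0.6103630918941488
-20 [ 0.6588 -0.0648] 39.62432331168934 flat normal 9.624323311689341 0.6103630918840288
-10 [ 0.6588 -0.0648] 39.62433645700975 flat normal 9.62433645700975 0.6103630918241764
0 [ 0.6588 -0.0648] 39.62432345036103 flat normal 9.624323450361029 0.6103630918821585
10 [ 0.6588 -0.0648] 39.624353137248086 flat normal 9.624353137248079 0.6103630920885573
20 [ 0.6588 -0.0648] 39.624352967040345 flat normal 9.624352967040352 0.6103630920838999
```

```bash
cat >> h.py <<'E'
def tgt(yaw,z,L=.126,c=(.6585,-.0635)):
    y=np.radians(yaw);go((c[0]-L*np.cos(y),c[1]-L*np.sin(y),z),yaw)
E
python3 -c "
from h import *
tgt(69.6,.15)"
```

```text
t 6.8 d [-0.0537  0.04    0.0324] rot [ -0.1    0.06 -44.41] F [-0.6  0.1 -4. ] M [-0.06  0.21  0.  ] w 0.24 g 90.26009917259216
```

jog_arm --deltas '[-0.006,0.004,0,0,0,-4,-1,-0.014,0.01,0,0,0,-11,-1,-0.022,0.016,0,0,0,-18,-1,-0.03,0.022,0,0,0,-25,-1,-0.039,0.029,0,0,0,-32,-1,-0.047,0.035,0.005,0,0,-39,-1,-0.052,0.039,0.01,0,0,-43,-1,-0.0537,0.04,0.012,0,0,-44.4,-1]'

```text
time: 7.6
tool_pos: [0.6141, -0.1825, 0.1704]
tcp_rot: [-2.579, -1.792, 0.002]
wrist_force: [-0.3, -1.1, -4.9]
width: 0.238
grip_force: 90.2
```

jog_arm --deltas '[0,0,0,0,0,0,-1,0,0,0,0,0,0,-1,0,0,0,0,0,0,-1]'

```text
time: 7.9
tool_pos: [0.6162, -0.1818, 0.1713]
tcp_rot: [2.58, 1.791, 0.001]
wrist_force: [-0.1, -1.0, -4.0]
width: 0.239
grip_force: 90.2
```

```bash
python3 -c "
from h import *
tgt(69.6,.130)
import pickle
t=read_camera('top');s=read_camera('side');pickle.dump((t,s),open('ts.pkl','wb'))
out=np.zeros((480,800,3),np.uint8)
for i,c in enumerate((t,s)):
    P=w2px(c,[[.6585,-.0635,.109]])[0];x0,y0=(P-33).round().astype(int);print(P,x0,y0)
    out[:396,i*400:i*400+396]=cv2.resize(c['color'][y0:y0+66,x0:x0+66],None,fx=6,fy=6,interpolation=cv2.INTER_CUBIC)
cv2.imwrite('pics/ts.png',out)"
```

```text
t 7.9 d [-0.0004 -0.0016  0.0413] rot [ 0.04 -0.01 -0.06] F [-0.1 -1.  -4. ] M [-0.2   0.05  0.  ] w 0.239 g 90.22586703300476
[324.92855818 151.11130541] 292 118
[229.52362227 182.09665712] 197 149
```

View pics/ts.png

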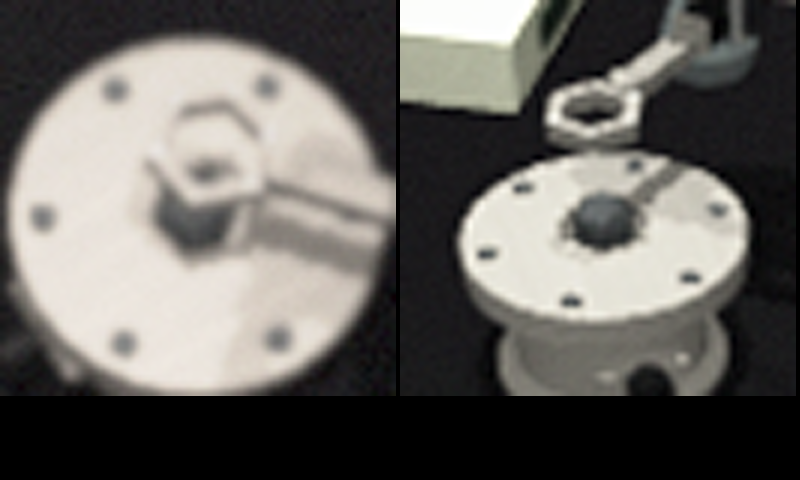

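```bash
python3 -c "
from h import *
import pickle
t,s=pickle.load(open('ts.pkl','rb'))
p=readout.read_state()['tool_pos'];y=np.radians(69.6);u=np.array([np.cos(y),np.sin(y),0]);n=np.array([-u[1],u[0],0])
a=np.arange(6)*np.pi/3+y+np.pi/6
for z in(.172,.165,.16):
  C=p+.126*u;C[2]=z
  for c,o,off in((t,(292,118),0),(s,(197,149),400)):
    q=w2px(c,[C]+[C+.0194*np.array([np.cos(k),np.sin(k),0]) for k in a]);print(z,((q-o+.5)*6-.5+[off,0]).round().astype(int).tolist())
"
```

```text
0.172 [[212, 143], [164, 151], [197, 187], [245, 178], [260, 134], [227, 100], [180, 108]]
0.172 [[588, 103], [583, 123], [617, 114], [621, 94], [592, 84], [559, 93], [554, 113]]
0.165 [[211, 149], [163, 158], [195, 193], [243, 184], [258, 141], [226, 106], [178, 115]]
0.165 [[588, 114], [584, 134], [618, 125], [622, 105], [593, 95], [559, 104], [555, 124]]
0.16 [[210, 154], [162, 162], [195, 197], [242, 188], [257, 145], [225, 111], [178, 119]]
0.16 [[589, 122], [585, 142], [618, 133], [622, 113], [593, 103], [560, 112], [556, 132]]
```

jog_arm --deltas '[0,-0.001,0.01,0,0,0,-1,0,-0.0016,0.025,0,0,0,-1,0,-0.0016,0.038,0,0,0,-1,0,-0.0016,0.045,0,0,0,-1,0,-0.0016,0.05,0,0,0,-1,0,-0.0016,0.053,0,0,0,-1,0,-0.0016,0.055,0,0,0,-1,0,-0.0016,0.055,0,0,0,-1]'

```text
time: 8.8
tool_pos: [0.6146, -0.1816, 0.1159]
tcp_rot: [2.58, 1.792, 0.0]
wrist_force: [0.6, -0.1, -4.0]
width: 0.241
grip_force: 90.2
```

```bash
python3 -c "
from h import *
tgt(69.6,.102)
print(readout.read_state()['tool_pos'])"
```

```text
t 8.8 d [-0.     -0.0001  0.0139] rot [ 0.02 -0.   -0.04] F [ 0.6 -0.1 -4. ] M [-0.24  0.13  0.  ] w 0.241 g 90.23110628128052
[ 0.61464535 -0.18161444  0.11586646]
```

No contact yet; continuing in small steps.

jog_arm --deltas '[0,0,0.002,0,0,0,-1,0,0,0.004,0,0,0,-1,0,0,0.006,0,0,0,-1,0,0,0.006,0,0,0,-1]'

```text
time: 9.2
tool_pos: [0.6143, -0.1815, 0.1094]
tcp_rot: [-2.58, -1.792, 0.0]
wrist_force: [0.3, 0.5, -4.6]
width: 0.24
grip_force: 90.2
```

```bash
python3 -c "
from h import *
tgt(69.6,.102)"
```

```text
t 9.2 d [-0.      0.0004  0.0074] rot [-0.02 -0.   -0.04] F [ 0.3  0.5 -4.6] M [-0.24  0.06 -0.01] w 0.24 g 90.23490071296692
```

jog_arm --deltas '[0,0,0.001,0,0,0,-1,0,0,0.002,0,0,0,-1,0,0,0.003,0,0,0,-1,0,0,0.003,0,0,0,-1]'

```text
time: 9.6
tool_pos: [0.6143, -0.1815, 0.1066]
tcp_rot: [-2.58, -1.792, 0.0]
wrist_force: [-0.0, -0.1, -4.4]
width: 0.239
grip_force: 90.2
```

jog_arm --deltas '[0,0,0.001,0,0,0,-1,0,0,0.002,0,0,0,-1,0,0,0.002,0,0,0,-1]'

```text
time: 9.9
tool_pos: [0.6143, -0.1815, 0.1046]
tcp_rot: [-2.58, -1.792, 0.0]
wrist_force: [-0.1, 0.2, -5.2]
width: 0.237
grip_force: 90.2
```

```bash
python3 -c "
from h import *
tgt(69.6,.102)"
```

```text
t 9.9 d [-0.      0.0003  0.0026] rot [-0.02  0.   -0.03] F [-0.1  0.2 -5.2] M [-0.25  0.04  0.03] w 0.237 g 90.23698210716248
```

jog_arm --deltas '[0,0,0.001,0,0,0,-1,0,0,0.0015,0,0,0,-1,0,0,0.0015,0,0,0,-1]'

```text
time: 10.2
tool_pos: [0.6144, -0.1815, 0.1031]
tcp_rot: [-2.58, -1.792, 0.0]
wrist_force: [0.8, -0.5, -3.6]
width: 0.243
grip_force: 90.2
```

jog_arm --deltas '[0,0,0.001,0,0,0,-1,0,0,0.0015,0,0,0,-1,0,0,0.0015,0,0,0,-1]'

```text
time: 10.5
tool_pos: [0.6146, -0.1816, 0.1022]
tcp_rot: [2.58, 1.792, 0.0]
wrist_force: [-0.5, 0.2, -1.5]
width: 0.243
grip_force: 90.6
```

```bash
python3 -c "
from h import *
tgt(69.6,.102)"
```

```text
t 10.5 d [ 0.     -0.0001  0.0002] rot [ 0.02 -0.   -0.04] F [-0.5  0.2 -1.5] M [-0.02  0.11  0.07] w 0.243 g 90.62271237373352
```

jog_arm --deltas '[0,-0.0022,0,0,0,1,-1,0.0001,-0.0044,0,0,0,2,-1,0.0002,-0.0066,0,0,0,3,-1,0.0003,-0.0088,0,0,0,4,-1,0.0005,-0.011,0,0,0,5,-1,0.0007,-0.0132,0,0,0,6,-1,0.0009,-0.0154,0,0,0,7,-1,0.0012,-0.0175,0,0,0,8,-1]'

```text
time: 11.3
tool_pos: [0.5989, -0.174, 0.102]
tcp_rot: [2.7, 1.606, 0.002]
wrist_force: [1.8, 2.4, 0.2]
width: 0.239
grip_force: 90.7
```

```bash
cat >> h.py <<'E'
def rep():
    s=readout.read_state();R0=R.from_rotvec(s["tcp_rot"]);x=R0.as_matrix()[:,0]
    F=R0.inv().apply(s["wrist_force"]);M=R0.inv().apply(s["torque"])
    print("yaw",np.degrees(np.arctan2(x[1],x[0])).round(2),"pos",s["tool_pos"].round(4),"Ftool",F.round(1),"Mtool",M.round(2),"Mring",(M[2]-.126*F[1]).round(2),"ringpos",(s["tool_pos"]+.126*x).round(4))
E
python3 -c "
from h import *
rep()"
```

```text
yaw 61.48 pos [ 0.5989 -0.174   0.102 ] Ftool [ 2.9  0.4 -0.2] Mtool [-0.08  0.52 -0.09] Mring -0.14 ringpos [ 0.659  -0.0632  0.1021]
```

jog_arm --deltas '[0,-0.0022,0,0,0,1,-1,0.0001,-0.0044,0,0,0,2,-1,0.0002,-0.0066,0,0,0,3,-1,0.0003,-0.0088,0,0,0,4,-1,0.0005,-0.011,0,0,0,5,-1,0.0007,-0.0132,0,0,0,6,-1,0.0009,-0.0154,0,0,0,7,-1,0.0012,-0.0175,0,0,0,8,-1]'

```text
time: 12.1
tool_pos: [0.5841, -0.1646, 0.1021]
tcp_rot: [2.805, 1.413, 0.002]
wrist_force: [3.4, 3.6, -0.3]
width: 0.242
grip_force: 90.8
```

```bash
python3 -c "
from h import *
rep()"
```

```text
yaw 53.48 pos [ 0.5841 -0.1646  0.1021] Ftool [4.9 0.6 0.3] Mtool [-0.1   0.95 -0.14] Mring -0.22 ringpos [ 0.6591 -0.0634  0.1022]
```

jog_arm --deltas '[0.0005,-0.0022,0,0,0,1,-1,0.0007,-0.0044,0,0,0,2,-1,0.0009,-0.0066,0,0,0,3,-1,0.0011,-0.0088,0,0,0,4,-1,0.0013,-0.011,0,0,0,5,-1]'

```text
time: 12.6
tool_pos: [0.5756, -0.1577, 0.102]
tcp_rot: [2.864, 1.289, 0.0]
wrist_force: [2.6, -0.1, 0.9]
width: 0.237
grip_force: 90.9
```

```bash
python3 -c "
from h import *
rep()"
```

```text
yaw 48.48 pos [ 0.5756 -0.1577  0.102 ] Ftool [ 1.7  2.  -0.9] Mtool [-0.23  0.44 -0.04] Mring -0.29 ringpos [ 0.6591 -0.0633  0.102 ]
```

jog_arm --deltas '[0,-0.0022,0,0,0,1,-1,0.0001,-0.0044,0,0,0,2,-1,0.0002,-0.0066,0,0,0,3,-1,0.0004,-0.0088,0,0,0,4,-1]'

```text
time: 13.0
tool_pos: [0.5692, -0.1516, 0.102]
tcp_rot: [2.907, 1.189, -0.0]
wrist_force: [1.3, -2.3, 1.9]
width: 0.242
grip_force: 91.0
```

```bash
python3 -c "
from h import *
rep()"
```

```text
yaw 44.48 pos [ 0.5692 -0.1516  0.102 ] Ftool [-0.7  2.6 -1.9] Mtool [-0.52  0.08 -0.01] Mring -0.33 ringpos [ 0.6591 -0.0633  0.102 ]
```

jog_arm --deltas '[0,-0.0022,0,0,0,1,-1,0.0001,-0.0044,0,0,0,2,-1,0.0002,-0.0066,0,0,0,3,-1,0.0003,-0.0088,0,0,0,4,-1]'

```text
time: 13.4
tool_pos: [0.5633, -0.1451, 0.102]
tcp_rot: [2.947, 1.087, 0.0]
wrist_force: [1.0, -3.7, 3.6]
width: 0.24
grip_force: 91.2
```

```bash
python3 -c "
from h import *
rep()"
```

```text
yaw 40.48 pos [ 0.5633 -0.1451  0.102 ] Ftool [-1.7  3.4 -3.6] Mtool [-0.65 -0.16  0.06] Mring -0.37 ringpos [ 0.6591 -0.0633  0.102 ]
```

jog_arm --deltas '[0,-0.0022,-0.0002,0,0,1,-1,0.0001,-0.0044,-0.0003,0,0,2,-1,0.0002,-0.0066,-0.0003,0,0,3,-1,0.0003,-0.0088,-0.0003,0,0,4,-1]'

```text
time: 13.8
tool_pos: [0.5577, -0.138, 0.102]
tcp_rot: [2.984, 0.983, -0.0]
wrist_force: [1.2, -5.3, 1.4]
width: 0.238
grip_force: 91.2
```

```bash
python3 -c "
from h import *
rep()"
```

```text
yaw 36.47 pos [ 0.5577 -0.138   0.102 ] Ftool [-2.2  5.  -1.4] Mtool [-0.74 -0.14  0.23] Mring -0.4 ringpos [ 0.659  -0.0631  0.102 ]
```

jog_arm --deltas '[0,-0.002,0,0,0,1,-1,0.0001,-0.0042,0,0,0,2,-1,0.0002,-0.0064,0,0,0,3,-1,0.0003,-0.0086,0,0,0,4,-1]'

```text
time: 14.2
tool_pos: [0.5527, -0.1307, 0.102]
tcp_rot: [3.016, 0.878, -0.0]
wrist_force: [1.6, -5.8, 2.3]
width: 0.245
grip_force: 91.3
```

```bash
python3 -c "
from h import *
rep()"
```

```text
yaw 32.47 pos [ 0.5527 -0.1307  0.102 ] Ftool [-1.7  5.8 -2.3] Mtool [-0.74 -0.1   0.2 ] Mring -0.53 ringpos [ 0.659  -0.0631  0.102 ]
```

jog_arm --deltas '[0,-0.0022,0,0,0,1,-1,0.0001,-0.0044,0,0,0,2,-1,0.0002,-0.0066,0,0,0,3,-1,0.0003,-0.0088,0,0,0,4,-1]'

```text
time: 14.6
tool_pos: [0.5482, -0.1232, 0.102]
tcp_rot: [3.045, 0.772, -0.0]
wrist_force: [0.9, -4.9, 2.9]
width: 0.237
grip_force: 91.3
```

```bash
python3 -c "
from h import *
rep()"
```

```text
yaw 28.47 pos [ 0.5482 -0.1232  0.102 ] Ftool [-1.5  4.7 -2.9] Mtool [-0.85 -0.08  0.32] Mring -0.28 ringpos [ 0.659  -0.0631  0.102 ]
```

jog_arm --deltas '[0,-0.0022,0,0,0,1,-1,0.0001,-0.0044,0,0,0,2,-1,0.0002,-0.0066,0,0,0,3,-1]'

```text
time: 14.9
tool_pos: [0.5454, -0.1175, 0.102]
tcp_rot: [3.063, 0.693, -0.0]
wrist_force: [1.8, -5.6, 1.8]
width: 0.24
grip_force: 91.1
```

```bash
python3 -c "
from h import *
rep()"
```

```text
yaw 25.49 pos [ 0.5454 -0.1175  0.102 ] Ftool [-0.8  5.9 -1.8] Mtool [-0.96 -0.04  0.08] Mring -0.66 ringpos [ 0.6591 -0.0633  0.102 ]
```

jog_arm --deltas '[0,-0.0022,0,0,0,1,-1,0.0001,-0.0044,0,0,0,2,-1]'

```text
time: 15.1
tool_pos: [0.5438, -0.1141, 0.102]
tcp_rot: [3.073, 0.641, 0.0]
wrist_force: [2.4, -7.4, 0.5]
width: 0.242
grip_force: 91.0
```

```bash
python3 -c "
from h import *
rep()"
```

```text
yaw 23.56 pos [ 0.5438 -0.1141  0.102 ] Ftool [-0.8  7.8 -0.5] Mtool [-1.36 -0.08 -0.16] Mring -1.14 ringpos [ 0.6593 -0.0637  0.102 ]
```

The torque has jumped to about 0.9 N m at the pivot, so the screw is tight. I'll now turn about the hinge.

jog_arm --deltas '[0,-0.0017,0,0,0,1,-1,0.0001,-0.0034,0,0,0,2,-1,0.0001,-0.005,0,0,0,3,-1,0.0002,-0.0067,0,0,0,4,-1]'

```text
time: 15.5
tool_pos: [0.5413, -0.1078, 0.102]
tcp_rot: [3.094, 0.533, 0.0]
wrist_force: [2.2, -7.1, 1.4]
width: 0.243
grip_force: 90.9
```

```bash
python3 -c "
from h import *
rep()"
```

```text
yaw 19.55 pos [ 0.5413 -0.1078  0.102 ] Ftool [-0.3  7.4 -1.4] Mtool [-1.23  0.04 -0.17] Mring -1.1 ringpos [ 0.6601 -0.0657  0.102 ]
```

jog_arm --deltas '[0,-0.0017,0,0,0,1,-1,0.0001,-0.0034,0,0,0,2,-1,0.0001,-0.005,0,0,0,3,-1,0.0002,-0.0067,0,0,0,4,-1]'

```text
time: 15.9
tool_pos: [0.5393, -0.1014, 0.1021]
tcp_rot: [3.111, 0.424, 0.001]
wrist_force: [2.8, -7.3, 1.0]
width: 0.244
grip_force: 91.0
```

```bash
python3 -c "
from h import *
rep()"
```

```text
yaw 15.53 pos [ 0.5393 -0.1014  0.1021] Ftool [ 0.8  7.8 -1. ] Mtool [-1.26  0.16 -0.02] Mring -1.0 ringpos [ 0.6607 -0.0677  0.1021]
```

```bash
python3 -c "
from h import *
import pickle
t=read_camera('top');w=read_camera('wrist');pickle.dump((t,w,readout.read_state()),open('tw.pkl','wb'))
out=np.zeros((500,800,3),np.uint8)
P=w2px(t,[[.6585,-.0635,.1]])[0];x0,y0=(P-33).round().astype(int);print(x0,y0)
out[:396,:396]=cv2.resize(t['color'][y0:y0+66,x0:x0+66],None,fx=6,fy=6,interpolation=cv2.INTER_CUBIC)
out[:480,400:]=cv2.resize(w['color'][0:120,230:330],None,fx=4,fy=4,interpolation=cv2.INTER_CUBIC)
cv2.imwrite('pics/tw.png',out)"
```

```text
292 119
```

View pics/tw.png

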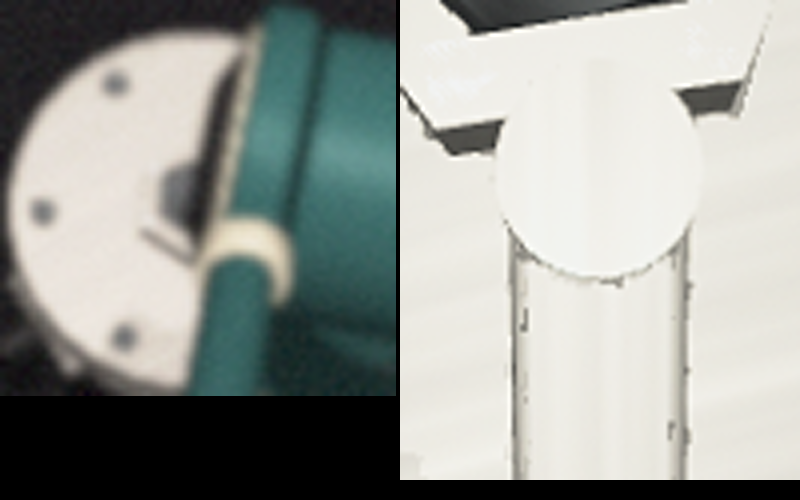

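The wrist view shows the ring's near flat running from (470,33) to (690,5) in the crop. That is tilted about 8° to the handle, so the bend is about 0.14 rad and the handle has clicked. I'll add 1.5° for margin, then let it straighten.

jog_arm --deltas '[0.0001,-0.0012,0,0,0,0.7,-1,0.0001,-0.0025,0,0,0,1.5,-1,0.0001,-0.0025,0,0,0,1.5,-1]'

```text
time: 16.3
tool_pos: [0.5386, -0.0989, 0.102]
tcp_rot: [3.117, 0.384, 0.0]
wrist_force: [2.0, -6.7, 1.4]
width: 0.239
grip_force: 91.0
```

jog_arm --deltas '[0,0.0025,0,0,0,-1.5,-1,0,0.005,0,0,0,-3,-1,0.0001,0.0075,0,0,0,-4.5,-1,0.0002,0.01,0,0,0,-6,-1,0.0004,0.0125,0,0,0,-7.5,-1,0.0005,0.0142,0,0,0,-8.5,-1,0.0006,0.0159,0,0,0,-9.5,-1,0.0006,0.0159,0,0,0,-9.5,-1]'

```text
time: 17.1
tool_pos: [0.5438, -0.1142, 0.102]
tcp_rot: [3.073, 0.642, 0.002]
wrist_force: [4.7, -7.1, -1.0]
width: 0.238
grip_force: 90.8
```

```bash
python3 -c "
from h import *
rep()"
```

```text
yaw 23.61 pos [ 0.5438 -0.1142  0.102 ] Ftool [1.4 8.4 1.1] Mtool [-1.17  0.28 -0.22] Mring -1.28 ringpos [ 0.6593 -0.0637  0.1022]
```

jog_arm --deltas '[0,0.0022,0,0,0,-1,-1,0.0001,0.0044,0,0,0,-2,-1,0.0001,0.0066,0,0,0,-3,-1,0.0001,0.0066,0,0,0,-3,-1]'

```text
time: 17.5
tool_pos: [0.5461, -0.1194, 0.102]
tcp_rot: [-3.057, -0.722, -0.001]
wrist_force: [3.9, -0.7, 0.2]
width: 0.236
grip_force: 90.9
```

```bash
python3 -c "
from h import *
rep()"
```

```text
yaw 26.57 pos [ 0.5461 -0.1194  0.102 ] Ftool [ 3.1  2.4 -0.2] Mtool [-0.57  0.6   0.35] Mring 0.05 ringpos [ 0.6588 -0.063   0.1021]
```

jog_arm --deltas '[0,0,0,0,0,0,-0.4,0,0,0,0,0,0,-0.3,0,0,0,0,0,0,0,0,0,0,0,0,0,0.3,0,0,0,0,0,0,0.3,0,0,0,0,0,0,0.3]' --squeeze 20

```text
time: 18.1
tool_pos: [0.5455, -0.1194, 0.102]
tcp_rot: [-3.057, -0.722, 0.001]
wrist_force: [0.5, -0.1, 0.8]
width: 0.651
grip_force: 0.0
```

```bash
python3 -c "
from h import *
go((0,0,0),0)"
```

```text
t 18.1 d [-0.4344 -0.3508  0.1022] rot [-1.000e-02  2.000e-02  2.657e+01] F [ 0.5 -0.1  0.8] M [ 0.01 -0.02  0.05] w 0.651 g 0.0
```

Released with no residual force; now straight up, then back a little so I can see.

jog_arm --deltas '[0,0,-0.01,0,0,0,0.3,0,0,-0.03,0,0,0,0.3,0,0,-0.06,0,0,0,0.3,0,0,-0.09,0,0,0,0.3,-0.03,0,-0.12,0,0,0,0.3,-0.06,0,-0.14,0,0,0,0.3,-0.08,0,-0.15,0,0,0,0.3,-0.08,0,-0.15,0,0,0,0.3]'

```text
time: 18.9
tool_pos: [0.4738, -0.1566, 0.2553]
tcp_rot: [3.055, 0.718, 0.006]
wrist_force: [1.0, -0.1, 0.2]
width: 0.653
grip_force: 0.0
```

```bash
python3 -c "
from h import *
rep()
w=read_camera('wrist');s=read_camera('side')
out=np.zeros((420,800,3),np.uint8)
out[:,:400]=w['color'][:,80:480]
P=w2px(s,[[.63,-.08,.1]])[0];x0,y0=(P-50).round().astype(int)
out[:400,400:]=cv2.resize(s['color'][y0:y0+100,x0:x0+100],None,fx=4,fy=4,interpolation=cv2.INTER_CUBIC)
cv2.imwrite('pics/end.png',out)"
```

```text
yaw 26.46 pos [ 0.4738 -0.1566  0.2553] Ftool [ 0.9  0.5 -0.2] Mtool [-0.01 -0.03  0.02] Mring -0.05 ringpos [ 0.5866 -0.1004  0.2557]
```

View pics/end.png

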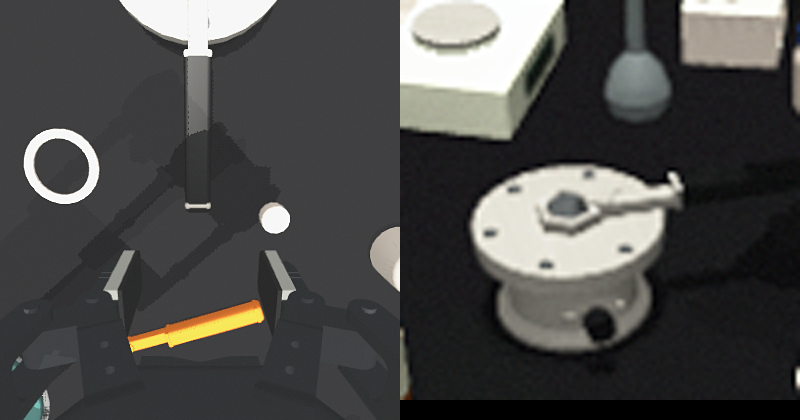

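The side view shows the ring down on the cover around the screw and the handle straight and level. The wrist view shows the gripper open and clear of it. Handing in.

```bash
python3 -c "
from h import *
print(finish_job())"
```

```text
the job is handed in; nothing more can be done
None
```

The screw is tight: the handle clicked at about 0.16 rad of bend (estimated), and the wrench now lies straight and level on it with the robot clear. The job was handed in at about 19 s, with no verdict returned.

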